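Zero the light meter's slide, then hold it out at the marker

ROBOT

A 6-joint arm with a two-finger parallel gripper is mounted at the origin on the work surface; the furniture and walls round the work are solid. World frame = base frame: x ahead of the robot, y to its left, z up, the work surface at z = 0. Lengths are in mm, angles in rad, forces in N, time in s.
With the tool pointing down it reaches from about 300 to 1000 mm from the base axis. Payload 5.1 kg.
Tool frame: the origin (TCP) lies at the very end of the fingers, on their centre line; the grasp point (between the pads) lies 19 mm behind it; z points along the fingers, y is the direction in which the jaws open and shut (so a half turn about z gives the same grasp; the last joint's range is limited). The gripper opens to 95 mm and grips with 3 to 60 N. Pads are 20 mm wide; open, the fingers measure 119 mm over their backs; the gripper's body (75 mm by 180 mm) begins 59 mm behind the grasp point.
Start: joints at [-1.219, 0.124, 1.65, -0, 1.367, -0.083], TCP at [273.766, -589.522, 214.656] pointing down, gripper open.
Joint ranges: [-2.61, 2.61], [-1.02, 2.33], [0.03, 2.71], [-1.35, 4.49], [0.32, 2.68], [-2.91, 2.91]. Speed limits (rad/s): [2.57, 2.57, 3.14, 3.14, 3.14, 3.14].

INTERFACE

Orientations are given as a unit quaternion [w, x, y, z].
In Python, from cell import telemetry, cams, r, spotter gives the robot as it stands.
- The arm moves only by the shell command python3 -m pendant 'ROWS'. ROWS is JSON, one flat list of numbers, 7 for each row, row after row: the shift along the tool's x, y, z in m, then the turn, a rotation vector about the tool's x, y, z in degrees, then the gripper command: -1 is shut, 1 is fully open, values between are in proportion. In form: [dx, dy, dz, wx, wy, wz, hand, dx, dy, dz, wx, wy, wz, hand, ...]. A call has 1 to 8 rows; each row shifts and turns the pose as measured when the row begins, along the tool's axes as they then stand; what a row does not reach is not made up. A row lasts 1/10 s, in which the tool goes at most 50 mm and 8.59 degrees, less where a joint would pass 70% of its speed; a pose out of reach is approached as far as the arm can. A call with a gripper value outside its range is refused whole. The fingers move at their own pace and stop on an object; the grip force is fixed at half the most. Time passes only in rows, so rows that do not move let the fingers close. It gives the time, the measured TCP pose, the force and the opening at its end, in the units of the state.
- telemetry.state(): the state, without advancing time (a new reading comes with each control period).
- cams.get_image(name): name is "side" or "top"; returns the picture (420x560x3 uint8, blue, green, red); there is no depth.
- cams.camera_params(name): a dict with "intrinsics" (3x3 intrinsics, pixels), "xyz" and "orientation" of the camera in the world. Camera axes: x right, y down, z forward; pixel columns grow to the right and rows downward; lengths in mm; the calibration is good to about 2 mm. A picture is of the moment at which its call begins. camera_params takes no time and is no camera call.
- r.finish_job(): hands the job in, once; it reports no verdict.
Trained networks look in the newest picture that a camera, given by its name, has taken for a name from the list of things; names that differ only in an ending like _2 or _b are one class to them, and where a whole thing is asked for, a point or a joint stands for the part that bears it (a point fixed in the world has none). Each returns a list of dicts, best first, with "score" (0 to 1); they miss things now and then, are a little off and sometimes report something else, mostly with a low value. They report only what shows in the picture. A call takes as long as a camera call.
- spotter.spot_in(camera, thing): "extent" ([left, top, width, height] in pixels, round what is visible of it).
The state is a dict: "time_s": time; "joint_positions": joint angles; "qvel": joint speeds; "effort": joint torques, N m; "ee_pos": TCP position; "orientation": TCP orientation; "wrist_force": force on the tool from outside, world axes, zero at the start; "ft_torque": the same for the moment, N m; "opening": opening from 0.0 (shut) to 1.0 (fully open).
Only numpy, scipy, OpenCV 4.12 (cv2) and the standard library are available. Lean on these libraries where they do the work, as an engineer would, in place of code of your own. Each camera call takes 0.05 s, during which the arm holds its last target.

TASK

The spring-return sample slide of the small light meter sticks a little short of closing. Take the slide by its upright grip, press it fully home until you feel the stop and keep it pressed there for about a second (the zero reading), then draw it out until the pointer on top of the meter points into the gap between the two prongs of the marker, and hold it there for the reading. Finish while still gripping and holding the slide steady, since its spring pulls it back as soon as it is let go; leave the vial, the dish and the weighing boat standing where they are.

Things in the scene. Friction and masses are not known exactly. Their poses are not given: they have to be found in the camera images.
- meter: fixed bench light meter: white box 120 x 90 x 70 mm (x, y, z of its frame) with aluminium top and a slot along x in the middle of the top. Origin: centre of its underside, on the worktop. Its -x face is the front, out of which the slide comes; z is up. It is fixed, but stands at another place and yaw each time, its front facing roughly to the robot's right (-y of the world)
- slide (a joint): how far the slide is pulled out of the meter along the meter's -x, in m: 0 fully home against the stop, 0.07 fully out. A spring of 200 N/m pulls it home (10 N at 50 mm); sliding friction is about 3 N, so let go it stops about 15 mm short of home; it starts a few mm out
- grip (a point): centre, 66 mm above the worktop, of the slide's upright black grip: a bar 20 mm (along the meter's x) x 16 mm (along the meter's y), from 40 to 90 mm above the worktop, on a flat steel bar whose top is 34 mm up (40 mm just at the grip's foot). It stands on the meter's x axis, 60 mm in front of its front face when the slide is home (meter frame x = -0.120 - slide, y = 0). Best taken from above with the fingers closing along the meter's y
- pointer (a point): tip of the slide's thin dark pointer blade (4 mm wide), that stands out of the slot in the meter's top and moves with the slide: in the meter frame x = 0.035 - slide, y = 0.0165, z = 0.0785. It points to the meter's +y
- gap (a point): middle of the 16 mm wide gap between the two prongs of the dark steel marker (28 x 24 mm, 10 mm high, small screw on top) clamped on the meter's top beside the slot, on the meter's +y side; axes parallel to the meter's. Its place along the meter's x changes each time (30 to 55 mm of slide travel). It is fixed; the pointer tip passes just in front of the prong ends without touching
- scint_vial: small clear vial with white cap, 27 mm wide, 60 mm high, loose, standing beside the meter; origin at its underside
- dish: round clear petri dish, 63 mm wide, 16 mm high, loose, near the meter; origin at its underside
- boat: white square weighing boat, 50 x 50 x 15 mm, loose, lying beyond the end of the slide; origin at its underside

How it is judged (in metres and radians):
On the way, in this order (a step that is already met when the one before it is completed fails the run):
1. the slide is pressed fully home against its stop and kept there by the fingers (value of joint slide below 0.0015 m and contact force between the fingers and slide above 1 N), for 0.5 s.
2. the slide is drawn out so that the pointer points into the marker's gap (x of pointer in the frame of gap between -0.006 and 0.006 m and contact force between the fingers and slide above 1 N), for 0.3 s.
At the end, for the whole second after the job is handed in: the fingers hold the slide (contact force over 1 N) still (under 10 mm/s) with the pointer within 6 mm of the middle of the marker's gap along the slide, so wholly between the prongs, through the last second (all of step 2 and velocity of joint slide between -0.01 and 0.01 m/s); the arm keeps its last pose, push and grip.
It fails at once if the vial, the dish or the weighing boat is shifted by more than 20 mm or the vial is tipped over (distance of any of scint_vial, dish, boat from where it was at the start of the episode above 0.02 m or angle between scint_vial's own z axis and vertical above 0.5 rad).
It also fails if it takes over 32 s, if anything falls off the work surface, if the arm or the gripper's body presses on something with over 40 N, if the wrist force passes 120 N, or if a joint passes its speed limit or range.

## Working session

There is one attempt and no reset: what is moved stays moved. The work goes in short steps, Python scripts to look and compute and a shell command to move; the robot and the scene stay as the last step left them, time stands still between calls to the robot, and variables do not carry over. Pictures are saved under pics/ and viewed, and the job is handed in when it is done.

```bash
mkdir -p pics; ls; python3 - <<'E'
from cell import telemetry,cams,r,spotter
import cv2,json
print(telemetry.state())
for n in("side","top"):
    im=cams.get_image(n);cv2.imwrite(f"pics/{n}0.png",im)
    p=cams.camera_params(n);print(n,p)
    for t in("meter","slide","grip","pointer","gap","scint_vial","dish","boat"):
        d=spotter.spot_in(n,t);print(t,[( [round(v) for v in x["extent"]],round(x["score"],2)) for x in d[:2]])
E
```

```text
pics
{'time_s': 0.0, 'joint_positions': array([-1.21858780e+00,  1.24533204e-01,  1.65166774e+00,  1.79081280e-05,
        1.36747120e+00, -8.26071214e-02]), 'qvel': array([ 2.01562192e-04,  7.70215789e-04, -7.70167181e-05, -7.86520276e-04,
        2.17178595e-04,  9.08633826e-04]), 'effort': array([-6.97202067e-04, -4.17602706e+01, -3.59934390e+01,  7.73529522e-02,
        4.90748102e-02, -1.12844905e-04]), 'ee_pos': array([ 273.56265768, -588.930726  ,  213.37255516]), 'orientation': array([-1.03148873e-03,  9.76459723e-01,  2.15697305e-01, -1.31045784e-04]), 'wrist_force': array([ 0.43240773, -0.49923086, -0.44023844]), 'ft_torque': array([ 0.02064847, -0.00269202,  0.05309563]), 'opening': 1.0011967319229609}
side {'intrinsics': array([[478.6798099 ,   0.        , 277.01279544],
       [  0.        , 478.6798099 , 205.93737102],
       [  0.        ,   0.        ,   1.        ]]), 'xyz': array([473.87057061, 855.34150111, 435.31897818]), 'orientation': array([-1.57440202e-03,  3.50441723e-04,  8.40511347e-01, -5.41791540e-01])}
meter [([228, 192, 60, 91], 0.91)]
slide [([256, 193
[... 177 characters left out ...]
 41], 0.87)]
dish [([304, 243, 39, 25], 0.97)]
boat [([287, 198, 23, 13], 0.65)]
top {'intrinsics': array([[494.45958837,   0.        , 288.51364357],
       [  0.        , 494.45958837, 208.48664319],
       [  0.        ,   0.        ,   1.        ]]), 'xyz': array([ 381.04757451,   47.28709277, 1040.26435983]), 'orientation': array([ 0.03464026, -0.69694801,  0.71572638, -0.02827146])}
meter [([207, 171, 108, 51], 0.71)]
slide [([277, 190, 34, 14], 0.95)]
grip [([272, 192, 41, 13], 0.97)]
pointer [([229, 191, 86, 14], 0.64)]
gap [([235, 206, 18, 9], 0.48)]
scint_vial [([214, 237, 10, 11], 0.59)]
dish [([238, 236, 32, 26], 0.8)]
boat [([352, 216, 23, 29], 0.74), ([212, 238, 14, 13], 0.26)]
```

```bash
python3 - <<'E'
import cv2
a=cv2.imread("pics/top0.png")[155:275,190:390];cv2.imwrite("pics/topc.png",cv2.resize(a,None,fx=4,fy=4,interpolation=cv2.INTER_CUBIC))
a=cv2.imread("pics/side0.png")[170:310,210:360];cv2.imwrite("pics/sidec.png",cv2.resize(a,None,fx=4,fy=4,interpolation=cv2.INTER_CUBIC))
E
```

```text
(no output)
```

View pics/top0.png

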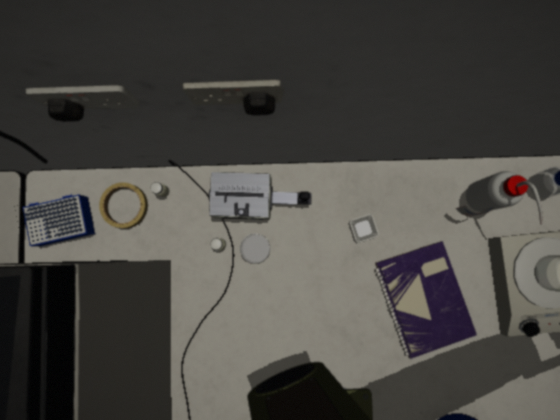

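View pics/topc.png

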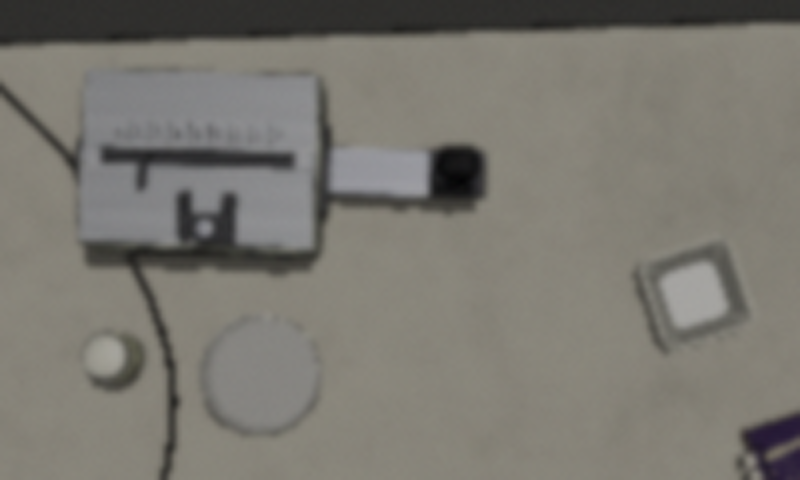

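View pics/sidec.png

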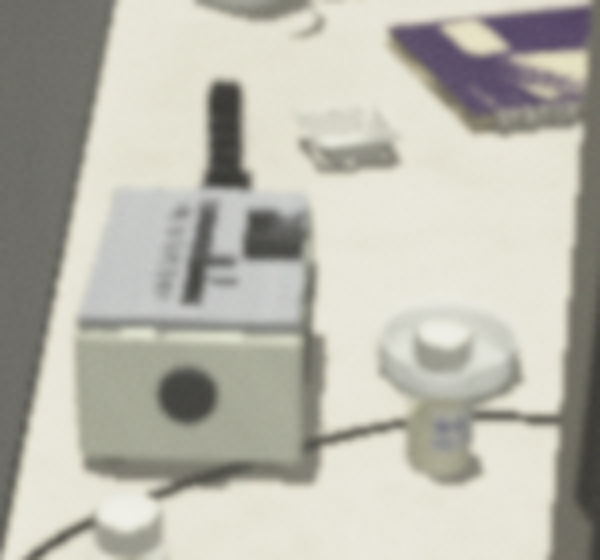

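Top view: meter at about pixels (207–270, 172–218), its front facing image right. The grip is at (304,195), the pointer at (225,200) and the gap at (242,205). The vial (218,244) and dish (255,248) are on the robot's side, and the boat is at (362,229). The side view shows the same layout. Next I triangulate.

```bash
cat > h.py <<'E'
import numpy as np
from scipy.spatial.transform import Rotation as R
from cell import cams
def ray(n,uv):
    p=cams.camera_params(n);q=p["orientation"]
    Rm=R.from_quat([q[1],q[2],q[3],q[0]]).as_matrix()
    d=Rm@np.linalg.inv(p["intrinsics"])@np.array([uv[0],uv[1],1.]);return p["xyz"],d/np.linalg.norm(d)
def onz(n,uv,z):
    o,d=ray(n,uv);return o+d*(z-o[2])/d[2]
def tri(a,b):
    o1,d1=ray("top",a);o2,d2=ray("side",b)
    s=np.linalg.lstsq(np.c_[d1,-d2],o2-o1,rcond=None)[0]
    p,q=o1+s[0]*d1,o2+s[1]*d2
    return (p+q)/2,np.linalg.norm(p-q)
T=lambda u,v:(190+(u-1.5)/4,155+(v-1.5)/4)
S=lambda u,v:(210+(u-1.5)/4,170+(v-1.5)/4)
def proj(n,P):
    p=cams.camera_params(n);q=p["orientation"]
    c=R.from_quat([q[1],q[2],q[3],q[0]]).as_matrix().T@(np.array(P)-p["xyz"]);k=p["intrinsics"]@c;return k[:2]/k[2]
E
python3 - <<'E'
from h import *
np.set_printoptions(precision=1,suppress=True)
for nm,a,b in [("griptop",(459,166),(226,84)),("mA far front... ",(86,72),(80,320)),("near back",(80,243),(303,325)),("far front",(320,74),(118,190)),("near front",(318,250),(308,196)),("pointer tip",(142,188),(236,262)),("vialcap",(106,358),(443,335))]:
    print(nm,*tri(T(*a),S(*b)))
c=[onz("top",T(*a),70) for a in[(86,72),(80,243),(318,250),(320,74)]]
for x in c: print(x)
print([np.linalg.norm(c[i]-c[i-1]) for i in range(4)])
print("gap",onz("top",T(207,200),80),"prongs",onz("top",T(184,192),80),onz("top",T(230,192),80),"tip",onz("top",T(142,187),78.5))
print("grip",onz("top",T(459,166),90),"boat",onz("top",T(690,297),10),"dish",onz("top",T(262,375),10))
E
```

```text
griptop [490.4  23.4  89.6] 2.501236571482461
mA far front...  [544.5 207.2  66.9] 1.1221812261969113
near back [458.6 211.2  67.1] 0.10372254755043304
far front [539.   90.6  66.9] 1.2255534357737503
near front [453.2  93.7  65.3] 2.229463361293001
pointer tip [484.4 178.7  77.3] 0.9486420094899145
vialcap [402.5 200.6  56.6] 1.569391982575375
[543.4 206.7  70. ]
[458.3 210.7  70. ]
[451.7  93.5  70. ]
[539.2  90.5  70. ]
[np.float64(116.25176638694428), np.float64(85.1564002066398), np.float64(117.38806516449054), np.float64(87.488700171099)]
gap [476.9 146.7  80. ] prongs [481.1 157.8  80. ] [480.5 135.4  80. ] tip [484.3 178.5  78.5]
grip [489.1  23.5  90. ] boat [426.4 -96.7  10. ] dish [391.8 126.9  10. ]
```

View pics/side0.png

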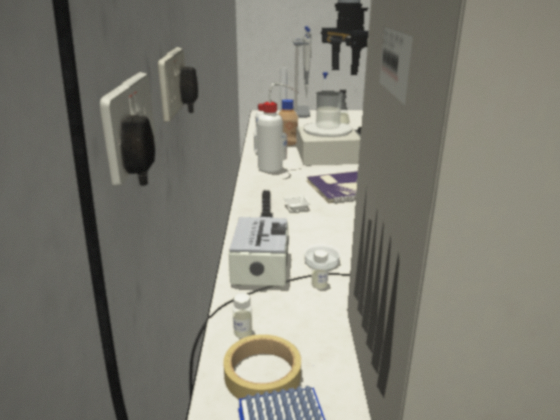

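```bash
python3 - <<'E'
from h import *
np.set_printoptions(precision=0,suppress=True)
for uv in[(100,168),(300,163),(500,159)]: print(onz("top",uv,0))
# sockets: top uv
for uv in[(65,110),(75,90),(260,103),(232,85)]:
    o,d=ray("top",uv); print("z=0",onz("top",uv,0),"x=570",o+d*(570-o[0])/d[0])
E
```

```text
[572. 456.   0.]
[571.  28.   0.]
[ 567. -396.    0.]
z=0 [701. 533.   0.] x=570 [570. 334. 425.]
z=0 [744. 511.   0.] x=570 [570. 289. 499.]
z=0 [704. 111.   0.] x=570 [570.  85. 431.]
z=0 [745. 171.   0.] x=570 [570. 111. 501.]
```

The bench has a solid wall at x≈570, only about 80 mm behind the grip. The 180 mm gripper body, laid along the meter's y, would hit it. So I'll take the grip with the jaws closing along the slide axis (meter x). There the bar is 20 mm wide, and the body passes over the meter with clearance. First I go up and across.

```bash
python3 -m pendant '[0,0,-0.045,0,0,0,0.2, 0,0,-0.045,0,0,0,0.2, 0.025,-0.025,-0.02,0,0,0,0.2, 0.032,-0.033,0,0,0,0,0.2, 0.032,-0.033,0,0,0,0,0.2, 0.032,-0.033,0,0,0,0,0.2, 0.032,-0.033,0,0,0,0,0.2, 0.032,-0.033,0,0,0,0,0.2]'
cat >> h.py <<'E'
def goto(xyz,ydir):
    "delta in the tool frame (mm) and turn about tool z (deg), tool y along ydir (deg, world)"
    from cell import telemetry
    s=telemetry.state();q=s["orientation"];M=R.from_quat([q[1],q[2],q[3],q[0]])
    d=M.inv().apply(np.array(xyz)-s["ee_pos"])
    a=np.radians(ydir);z=np.array([0,0,-1.]);y=np.array([np.cos(a),np.sin(a),0]);x=np.cross(y,z)
    G=R.from_matrix(np.c_[x,y,z]);w=np.degrees((M.inv()*G).as_rotvec())
    print("t",s["time_s"],"pos",s["ee_pos"].round(1),"delta",d.round(1),"rot",w.round(2),"F",s["wrist_force"].round(1),"op",round(s["opening"],3),"q",s["joint_positions"].round(2))
E
python3 -c "
from h import *
goto([491,23.5,150],-92.6)"
```

```text
time_s: 1.7
ee_pos: [362.4, -335.4, 328.7]
orientation: [-0.001, 0.977, 0.211, 0.001]
wrist_force: [1.8, -0.3, -0.8]
opening: 0.597
t 1.7 pos [ 362.4 -335.4  328.7] delta [ 264.7 -273.8  179.5] rot [-0.07 -0.11 26.96] F [ 1.8 -0.3 -0.8] op 0.597 q [-0.86 -0.27  1.84  0.    1.58  0.29]
```

```bash
python3 -m pendant '[0.032,-0.033,0.01,0,0,0,0.2, 0.032,-0.033,0.01,0,0,0,0.2, 0.032,-0.033,0.01,0,0,0,0.2, 0.032,-0.033,0.01,0,0,0,0.2, 0.032,-0.033,0.01,0,0,0,0.2, 0.032,-0.033,0.01,0,0,0,0.2, 0.030,-0.030,0,0,0,0,0.2, 0.020,-0.020,0,0,0,0,0.2]'
python3 -m pendant '[0,0,0.02,0,0,7,0.2, 0,0,0.02,0,0,7,0.2, 0,0,0.02,0,0,7,0.2, 0,0,0.01,0,0,5,0.2]'
python3 -c "
from h import *
goto([491,23.5,150],-92.6)"
```

```text
time_s: 2.5
ee_pos: [483.4, 5.3, 269.8]
orientation: [0.003, 0.977, 0.211, 0.005]
wrist_force: [0.1, -1.2, -0.1]
opening: 0.601
time_s: 2.9
ee_pos: [486.5, 10.4, 200.5]
orientation: [0.001, 1.0, -0.018, 0.008]
wrist_force: [-0.2, 0.3, -0.7]
opening: 0.599
t 2.9 pos [486.5  10.4 200.5] delta [  3.1 -13.4  50.5] rot [ 0.14 -0.95  0.49] F [-0.2  0.3 -0.7] op 0.599 q [-0.09 -0.25  2.03 -0.    1.34  1.52]
```

```bash
python3 -m pendant '[0.003,-0.013,0.03,0,-0.9,0.5,0.2, 0,0,0.03,0,0,0,0.2, 0,0,0.02,0,0,0,0.2, 0,0,0,0,0,0,0.2]'
python3 - <<'E'
from h import *
import cv2
goto([491,23.5,47],-92.6)
for n,(x0,x1,y0,y1) in {"side":(210,360,120,260),"top":(190,390,130,250)}.items():
    im=cams.get_image(n);cv2.imwrite(f"pics/{n}1.png",cv2.resize(im[y0:y1,x0:x1],None,fx=4,fy=4,interpolation=cv2.INTER_CUBIC))
E
```

```text
time_s: 3.3
ee_pos: [490.3, 23.7, 117.4]
orientation: [0.001, 1.0, -0.024, 0.0]
wrist_force: [-0.5, 0.8, -0.4]
opening: 0.6
t 3.3 pos [490.3  23.7 117.4] delta [ 0.7  0.  70.4] rot [ 0.15 -0.03 -0.12] F [-0.5  0.8 -0.4] op 0.6 q [-0.06 -0.15  2.09 -0.    1.2   1.56]
```

View pics/side1.png

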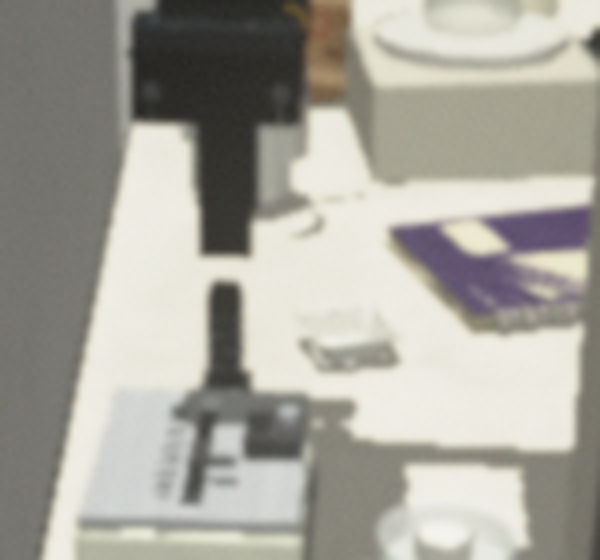

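View pics/top1.png

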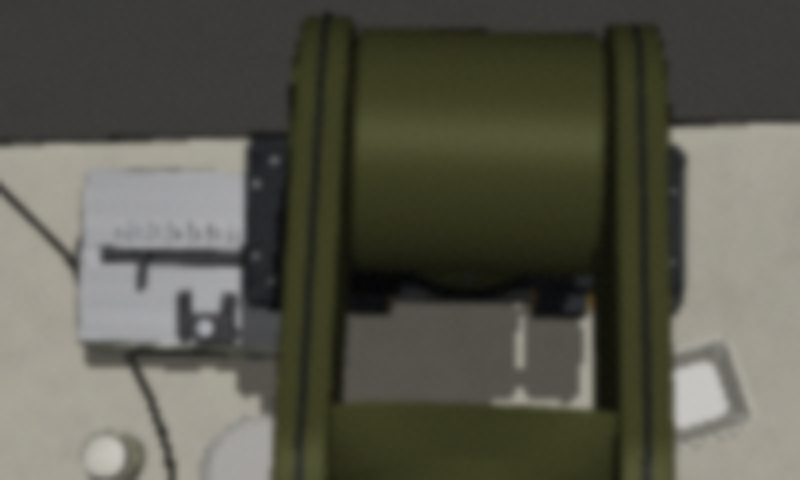

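The side view shows the fingers (crop columns 200–250) centred over the grip (226), with the gripper's narrow side toward the wall. In the top view the pointer (142,270) and gap (207,300) stay visible. Now I descend and close.

```bash
python3 -m pendant '[0,0,0.025,0,0,0,0.2, 0,0,0.02,0,0,0,0.2, 0,0,0.015,0,0,0,0.2, 0,0,0.009,0,0,0,0.2, 0,0,0,0,0,0,0.2]'
python3 -c "
from h import *
goto([491,23.5,47],-92.6)"
```

```text
time_s: 3.9
ee_pos: [501.6, 22.4, 60.9]
orientation: [0.002, 1.0, -0.024, 0.013]
wrist_force: [-0.5, -0.0, -0.6]
opening: 0.601
t 3.9 pos [501.6  22.4  60.9] delta [-10.9  -0.6  13.6] rot [ 0.17 -1.47 -0.17] F [-0.5 -0.  -0.6] op 0.601 q [-0.06 -0.07  2.12 -0.    1.06  1.56]
```

```bash
python3 -m pendant '[-0.011,0,0.004,0,-1.4,0,0.2, 0,0,0,0,0,0,0.2]'
python3 -c "
from h import *
goto([491,23.5,47],-92.6)"
```

```text
time_s: 4.1
ee_pos: [491.6, 22.8, 58.9]
orientation: [0.002, 1.0, -0.024, 0.002]
wrist_force: [-1.2, -0.0, -0.5]
opening: 0.601
t 4.1 pos [491.6  22.8  58.9] delta [-0.7 -0.7 11.9] rot [ 0.17 -0.18 -0.18] F [-1.2 -0.  -0.5] op 0.601 q [-0.06 -0.08  2.13 -0.    1.08  1.56]
```

```bash
python3 -m pendant '[-0.002,-0.001,0.006,0,-0.3,0,0.2, -0.002,0,0.006,0,-0.3,0,0.2, 0,0,0,0,0,0,0.2]'
python3 -c "
from h import *
goto([491,23.5,47],-92.6)"
```

```text
time_s: 4.4
ee_pos: [488.6, 24.0, 48.0]
orientation: [0.001, 1.0, -0.024, -0.002]
wrist_force: [-1.1, 1.1, 0.0]
opening: 0.598
t 4.4 pos [488.6  24.   48. ] delta [2.4 0.4 1. ] rot [ 0.17  0.26 -0.18] F [-1.1  1.1  0. ] op 0.598 q [-0.06 -0.06  2.14 -0.    1.07  1.56]
```

```bash
python3 -m pendant '[0.002,0,0.001,0,0.2,0,0.2, 0,0,0,0,0,0,-1, 0,0,0,0,0,0,-1, 0,0,0,0,0,0,-1, 0,0,0,0,0,0,-1, 0,0,0,0,0,0,-1, 0,0,0,0,0,0,-1]'
python3 - <<'E'
from h import *
import cv2
goto([491,23.5,47],-92.6)
for n,(x0,x1,y0,y1) in {"side":(210,360,120,260),"top":(190,390,130,250)}.items():
    im=cams.get_image(n);cv2.imwrite(f"pics/{n}2.png",cv2.resize(im[y0:y1,x0:x1],None,fx=4,fy=4,interpolation=cv2.INTER_CUBIC))
E
```

```text
time_s: 5.1
ee_pos: [491.0, 23.9, 46.9]
orientation: [0.001, 1.0, -0.025, -0.0]
wrist_force: [-0.1, -2.3, -0.2]
opening: 0.209
t 5.1 pos [491.   23.9  46.9] delta [-0.   0.4 -0.1] rot [ 0.16  0.03 -0.22] F [-0.1 -2.3 -0.2] op 0.209 q [-0.06 -0.06  2.14 -0.    1.06  1.56]
```

View pics/side2.png

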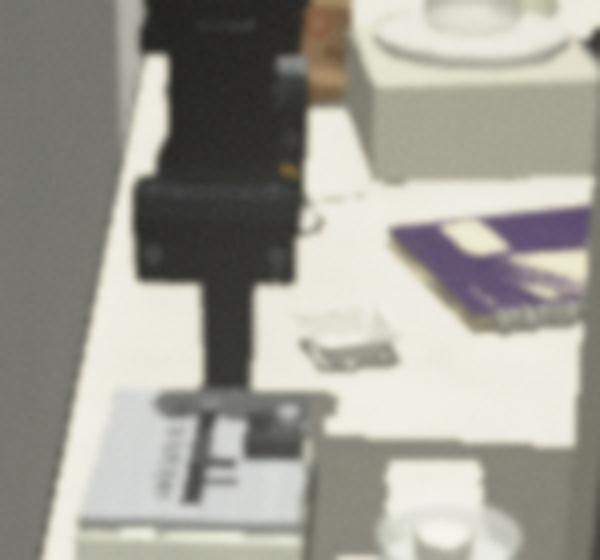

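View pics/top2.png

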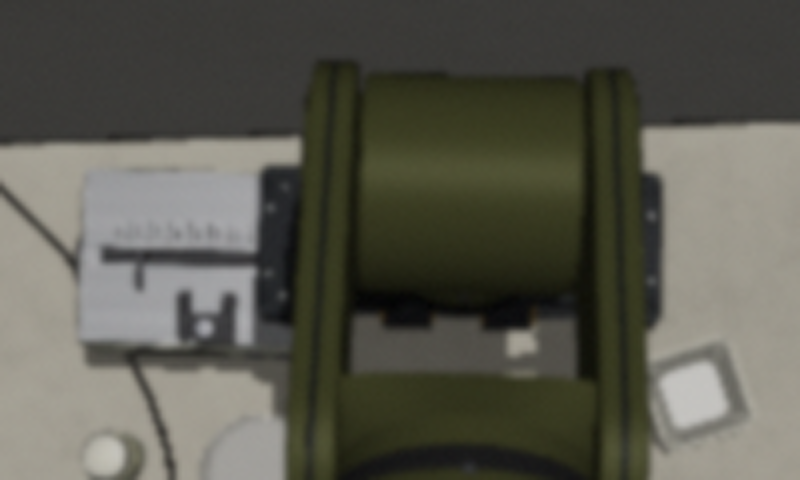

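Gripped: the opening of 0.21 is about 20 mm, the bar's width, and the pointer is at crop column 139. Now I press home along tool −y.

```bash
for k in 1; do python3 -m pendant '[0,-0.003,0,0,0,0,-1, 0,-0.003,0,0,0,0,-1]'; done
python3 -m pendant '[0,-0.003,0,0,0,0,-1]'; python3 -m pendant '[0,-0.003,0,0,0,0,-1]'
python3 -c "
from h import *
goto([491,23.5,47],-92.6)"
```

```text
time_s: 5.4
ee_pos: [491.4, 29.6, 46.9]
orientation: [0.002, 1.0, -0.025, -0.0]
wrist_force: [0.4, -2.6, -1.3]
opening: 0.212
time_s: 5.5
ee_pos: [491.5, 31.6, 47.0]
orientation: [0.003, 1.0, -0.025, -0.0]
wrist_force: [-0.6, -15.8, 1.2]
opening: 0.211
time_s: 5.6
ee_pos: [491.5, 31.5, 46.9]
orientation: [0.007, 1.0, -0.024, -0.001]
wrist_force: [-1.7, -23.6, -0.2]
opening: 0.21
t 5.6 pos [491.5  31.5  46.9] delta [-0.1  8.   0.1] rot [ 0.8   0.06 -0.11] F [ -1.7 -23.6  -0.2] op 0.21 q [-0.04 -0.05  2.13 -0.02  1.06  1.59]
```

```bash
python3 -m pendant '[0,-0.002,0,0,0,0,-1, 0,-0.002,0,0,0,0,-1, 0,-0.002,0,0,0,0,-1, 0,-0.002,0,0,0,0,-1]'
python3 -m pendant '[0,-0.002,0,0.5,0,0,-1, 0,-0.002,0,0.5,0,0,-1, 0,-0.002,0,0.5,0,0,-1, 0,-0.002,0,0,0,0,-1]'
python3 -m pendant '[0,-0.002,0,0,0,0,-1, 0,-0.002,0,0,0,0,-1, 0,-0.002,0,0,0,0,-1, 0,-0.002,0,0,0,0,-1]'
python3 - <<'E'
from h import *
import cv2
goto([491,23.5,47],-92.6)
for n,(x0,x1,y0,y1) in {"side":(210,360,120,260),"top":(190,390,130,250)}.items():
    im=cams.get_image(n);cv2.imwrite(f"pics/{n}3.png",cv2.resize(im[y0:y1,x0:x1],None,fx=4,fy=4,interpolation=cv2.INTER_CUBIC))
E
```

```text
time_s: 6.0
ee_pos: [491.4, 31.1, 46.8]
orientation: [0.016, 1.0, -0.023, -0.002]
wrist_force: [-1.6, -13.0, 1.0]
opening: 0.22
time_s: 6.4
ee_pos: [491.4, 31.3, 46.8]
orientation: [0.011, 1.0, -0.022, -0.002]
wrist_force: [-1.2, -12.6, 1.6]
opening: 0.214
time_s: 6.8
ee_pos: [491.2, 30.9, 46.7]
orientation: [0.02, 1.0, -0.022, -0.003]
wrist_force: [-1.2, -14.4, 0.3]
opening: 0.216
t 6.8 pos [491.2  30.9  46.7] delta [0.1 7.4 0. ] rot [2.29 0.32 0.13] F [ -1.2 -14.4   0.3] op 0.216 q [-0.02 -0.05  2.13 -0.05  1.07  1.61]
```

View pics/top3.png

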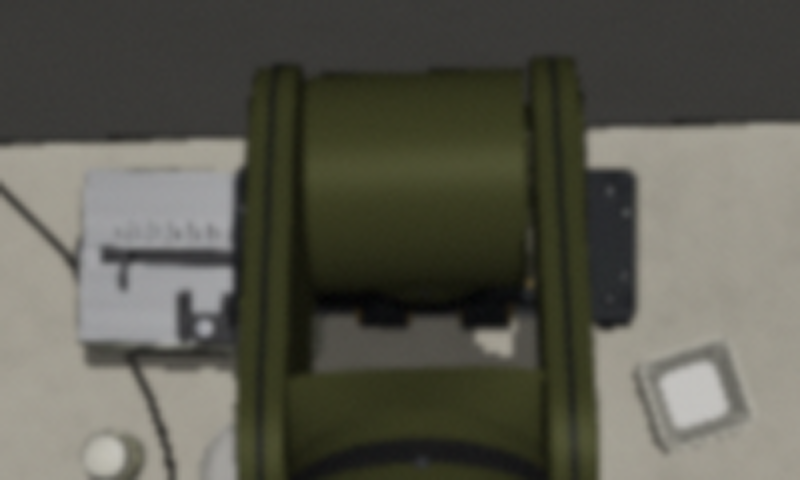

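Slide is home: the stop was felt at y≈31.4 with 13–24 N, held for over a second, and the pointer is at crop column 124. Travel to the gap (207) is about 40 mm. I draw out most of it, then look.

```bash
python3 -c "
from h import *
T2=lambda u,v:(190+(u-1.5)/4,130+(v-1.5)/4)
a=onz('top',T2(124,287),78.5);b=onz('top',T2(207,293),79);print(a,b,a-b)"
python3 -m pendant '[0,0.004,0,0.5,0,0,-1, 0,0.005,0,0.5,0,0,-1, 0,0.005,0,0.5,0,0,-1, 0,0.005,0,0.5,0,0,-1, 0,0.005,0,0,0,0,-1, 0,0.005,0,0,0,0,-1, 0,0.004,0,0,0,0,-1, 0,0.003,0,0,0,0,-1]'
python3 - <<'E'
from h import *
import cv2
goto([489.4,-9,47],-92.6)
for n,(x0,x1,y0,y1) in {"side":(210,360,120,260),"top":(190,390,130,250)}.items():
    im=cams.get_image(n);cv2.imwrite(f"pics/{n}4.png",cv2.resize(im[y0:y1,x0:x1],None,fx=4,fy=4,interpolation=cv2.INTER_CUBIC))
E
```

```text
[484.55200464 187.36312556  78.5       ] [480.44444111 146.70518945  79.        ] [ 4.10756354 40.65793611 -0.5       ]
time_s: 7.7
ee_pos: [489.4, 0.1, 46.3]
orientation: [-0.004, 1.0, -0.02, -0.002]
wrist_force: [0.7, 10.2, -0.8]
opening: 0.214
t 7.7 pos [4.894e+02 1.000e-01 4.630e+01] delta [ 0.4  9.1 -0.7] rot [-0.5   0.28  0.26] F [ 0.7 10.2 -0.8] op 0.214 q [-0.11 -0.06  2.14  0.01  1.07  1.49]
```

View pics/top4.png

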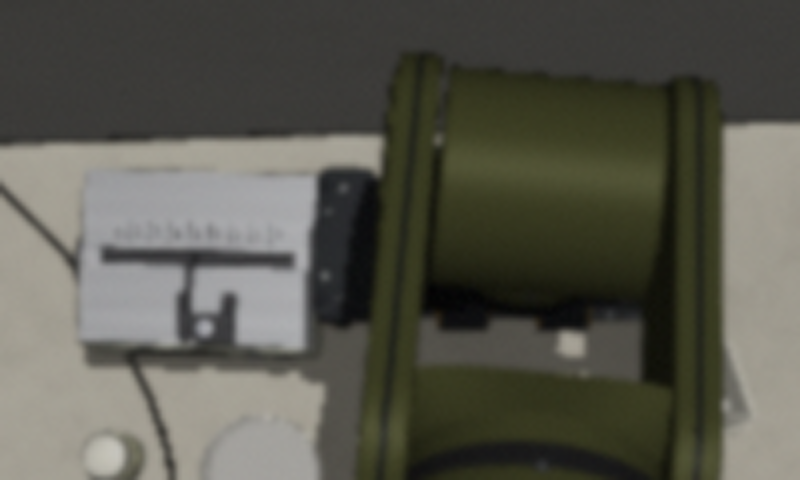

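Pointer is at crop column 190, over the left prong; the gap middle is at 207, so about 8 mm remain.

```bash
python3 -m pendant '[0,0.004,0,0,0,0,-1, 0,0.004,0,0,0,0,-1, 0,0.0015,0,0,0,0,-1, 0,0.001,0,0,0,0,-1]'
python3 - <<'E'
from h import *
import cv2
goto([489.4,-9,47],-92.6)
im=cams.get_image("top");cv2.imwrite("pics/top5.png",cv2.resize(im[180:220,200:280],None,fx=10,fy=10,interpolation=cv2.INTER_CUBIC))
im=cams.get_image("side");cv2.imwrite("pics/side5.png",cv2.resize(im[200:300,220:350],None,fx=6,fy=6,interpolation=cv2.INTER_CUBIC))
goto([489.4,-9,47],-92.6)
E
```

```text
time_s: 8.2
ee_pos: [489.0, -6.7, 46.3]
orientation: [-0.007, 1.0, -0.019, -0.002]
wrist_force: [2.1, 9.1, -0.8]
opening: 0.212
t 8.2 pos [489.   -6.7  46.3] delta [ 0.5  2.3 -0.7] rot [-0.83  0.24  0.44] F [ 2.1  9.1 -0.8] op 0.212 q [-0.13 -0.06  2.14  0.02  1.07  1.47]
t 8.3 pos [489.   -6.7  46.3] delta [ 0.5  2.3 -0.7] rot [-0.82  0.24  0.44] F [ 0.6 10.  -0.9] op 0.213 q [-0.13 -0.06  2.14  0.02  1.07  1.47]
```

View pics/top5.png

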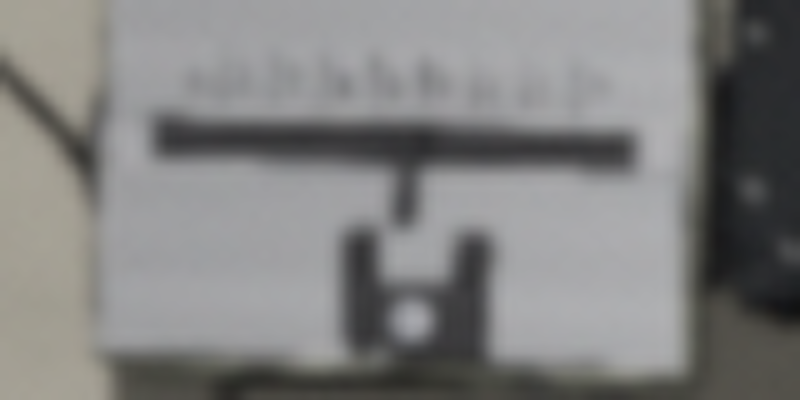

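View pics/side5.png

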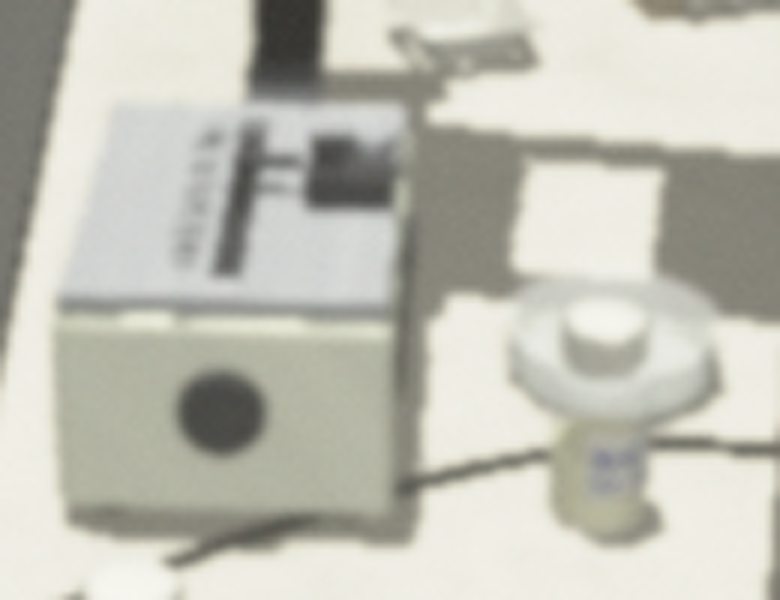

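Pointer tip is at column 404 and the gap middle at about 417, so 2.5 mm remain.

```bash
python3 -m pendant '[0,0.0025,0,0,0,0,-1, 0,0.002,0,0,0,0,-1, 0,0.001,0,0,0,0,-1]'
python3 - <<'E'
from h import *
import cv2
goto([489.4,-9,47],-92.6)
im=cams.get_image("top");cv2.imwrite("pics/top6.png",cv2.resize(im[180:220,200:280],None,fx=10,fy=10,interpolation=cv2.INTER_CUBIC))
E
```

```text
time_s: 8.6
ee_pos: [488.9, -8.8, 46.3]
orientation: [-0.01, 1.0, -0.017, -0.002]
wrist_force: [1.3, 9.6, -0.8]
opening: 0.218
t 8.6 pos [488.9  -8.8  46.3] delta [ 0.5  0.2 -0.7] rot [-1.09  0.21  0.6 ] F [ 1.3  9.6 -0.8] op 0.218 q [-0.14 -0.06  2.14  0.02  1.07  1.46]
```

View pics/top6.png

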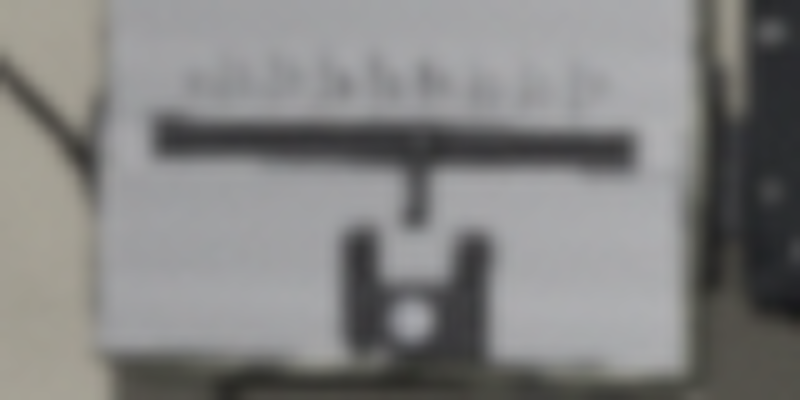

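The tip (415) is centred between the prongs (361 and 474). I let some time pass through camera calls, with the target held, and check steadiness and the loose items.

```bash
python3 - <<'E'
from h import *
from cell import spotter
import cv2
for i in range(12): im=cams.get_image("top")
goto([489.4,-9,47],-92.6)
cv2.imwrite("pics/top7.png",cv2.resize(im[155:275,190:390],None,fx=4,fy=4,interpolation=cv2.INTER_CUBIC))
im=cams.get_image("side")
for t in("scint_vial","dish","boat"):print(t,[[round(v) for v in x["extent"]] for x in spotter.spot_in("side",t)[:1]])
goto([489.4,-9,47],-92.6)
E
```

```text
t 9.25 pos [488.9  -8.8  46.3] delta [ 0.5  0.2 -0.7] rot [-1.09  0.21  0.6 ] F [ 0.5  9.8 -0.3] op 0.215 q [-0.14 -0.06  2.14  0.02  1.07  1.46]
scint_vial [[313, 249, 18, 40]]
dish [[307, 245, 35, 23]]
boat [[284, 197, 26, 14]]
t 9.45 pos [488.9  -8.8  46.3] delta [ 0.5  0.2 -0.7] rot [-1.09  0.21  0.61] F [ 2.  10.  -1.1] op 0.213 q [-0.14 -0.06  2.14  0.02  1.07  1.46]
```

View pics/top7.png

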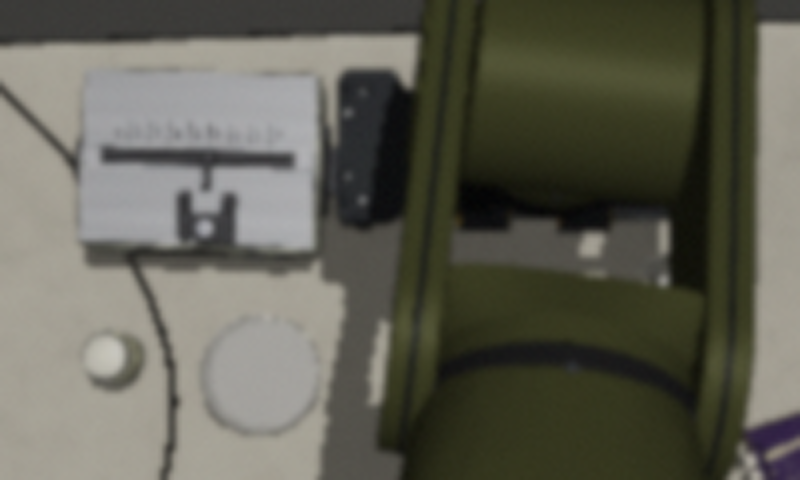

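The pointer is centred (column 207) and steady. The vial and dish are unmoved in the top view, and the boat is unmoved in the side view. Handing in.

```bash
python3 -c "
from cell import r
print(r.finish_job())"
```

```text
the job is handed in; nothing more can be done
None
```

I pressed the slide fully home, drew it out about 40 mm until the pointer stood in the marker's gap, and handed the job in while still gripping it. The system gave no verdict.

- **Grasp:** I took the grip from above with the jaws closing along the slide (meter x), not along meter y as suggested. The wall at x≈570 mm left too little room for the 180 mm gripper body. The opening on the grip read about 20 mm, which matches the bar.
- **Home:** The stop was felt at TCP y≈31.4 mm, and I kept pressing with 13–24 N for about 1.2 s. The hand tilted about 2° under the push; I took that out while drawing the slide out.
- **Reading position:** In the last top picture the pointer tip was within about 0.5 mm of the middle of the gap. Over the last 0.85 s before hand-in the TCP did not move, with about 10 N of pull on the grip, which fits the spring at that travel. The job was handed in at about 9.5 s.
- **Loose things:** The vial, dish and boat stood where they were at the start. The arm hid the boat in the last top view, so I checked it only in the side view, where the network's boxes agreed to within about 3 pixels.
- **What went wrong:** The first descent drifted 11 mm in x and stopped 14 mm high, without touching anything. I corrected it before closing the fingers.

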